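Fill a gift tube with a candy stick and show it across the counter

ROBOT

A 6-joint arm with a two-finger parallel gripper is mounted at the origin on the work surface. World frame = base frame: x ahead of the robot, y to its left, z up, the work surface at z = 0. Lengths are in m, angles in rad, forces in N, time in s.
With the tool pointing down it reaches from about 0.3 to 1 m from the base axis. Payload 5.1 kg.
Tool frame: the origin (TCP) lies at the very end of the fingers, on their centre line; the grasp point (between the pads) lies 19 mm behind it; z points along the fingers, y is the direction in which the jaws open and shut (so a half turn about z gives the same grasp; the last joint's range is limited). The gripper opens to 95 mm and grips with 3 to 60 N. Pads are 20 mm wide; open, the fingers measure 119 mm over their backs; the gripper's body (75 mm by 180 mm) begins 59 mm behind the grasp point.
Start: joints at [1.236, 0.124, 1.65, -0, 1.367, -0.083], TCP at [0.162, 0.629, 0.215] pointing down, gripper open.
Joint ranges: [-2.61, 2.61], [-1.02, 2.33], [0.03, 2.71], [-1.35, 4.49], [0.32, 2.68], [-2.91, 2.91]. Speed limits (rad/s): [2.57, 2.57, 3.14, 3.14, 3.14, 3.14].

INTERFACE

Orientations are given as a unit quaternion [w, x, y, z].
In Python, from bench import robot gives the robot as it stands. The module is installed in compiled form; this text tells all that it offers.
- The arm moves only by the shell command python3 -m creep 'ROWS'. ROWS is JSON, a list of rows, each a list of 5 numbers: the shift along the tool's x, y, z in mm, then the turn about the tool's z in rad, then the finger opening in mm, from 0 to 95.1. A call has 1 to 8 rows; each row is the pose to reach, as a shift and turn from the pose commanded when the call began, along the tool's axes at that moment; what a row does not reach only later rows make up. A row lasts 1/8 s, in which the tool goes at most 62.5 mm and 10.7 degrees, less where a joint would pass 70% of its speed; a pose out of reach is approached as far as the arm can. A call with a gripper value outside its range is refused whole. The fingers move at their own pace and stop on an object; the grip force is fixed at half the most. Time passes only in rows, so rows that repeat a pose let the fingers close. It gives the time, the measured TCP pose, the force and the opening at its end, in the units of the state.
- robot.observe(): the state, without advancing time (a new reading comes with each control period).
- robot.capture(name): name is "scene" or "top" or "wrist"; returns the picture (384x512x3 uint8, blue, green, red); there is no depth.
- robot.camera_params(name): a dict with "intrinsics" (3x3 intrinsics, pixels), "R" (3x3) and "t" (3): a world point X has camera coordinates R X + t. Camera axes: x right, y down, z forward; pixel columns grow to the right and rows downward; lengths in m; the calibration is good to about 2 mm. The wrist camera is an equidistant fisheye: a pixel r from the principal point sees the ray r / f radians off the axis. A picture is of the moment at which its call begins: read the wrist's pose just before it. camera_params takes no time and is no camera call; for the wrist camera it gives the pose at the moment of the call.
- robot.hand_in(): hands the job in, once; it reports no verdict.
The state is a dict: "time": time; "qpos": joint angles; "joint_velocities": joint speeds; "joint_efforts": joint torques, N m; "tcp_pos": TCP position; "tcp_rot": TCP orientation; "contact_force": force on the tool from outside, world axes, zero at the start; "wrist_torque": the same for the moment, N m; "gripper_width": finger opening in m.
Only numpy, scipy, OpenCV 4.12 (cv2) and the standard library are available. Lean on these libraries where they do the work, as an engineer would, in place of code of your own. Each camera call takes 0.05 s, during which the arm holds its last target. There are 200 camera calls.

TASK

Take the plain straight candy stick from the stand it shares with a lollipop and a honey dipper and lower it, without dropping it, all the way down into the one open gift tube that stands in the wooden filling block, next to capped ones. Then draw that tube straight up out of the block with the stick still in it, lean it over to about 45 degrees, mouth end uppermost, and finish while holding it like that, still and raised, its bottom end at least 10 cm above the counter, so that the customer can see it: do not put it down or let go. Leave everything else where it is.

Things in the scene. Friction and masses are not known exactly. Their poses are not given: they have to be found in the camera images.
- stick: the plain straight candy stick, amber, round, 10 mm diameter, 150 mm long, about 20 g, standing loosely upright in one of the three holes of the stand. Origin at the centre of its foot (lower end); z runs along it to its top end, 150 mm away. The foot is slightly tapered (6 mm flat, 10 mm from 3 mm up).
- stick_foot (a point): the centre of the stick's foot (same point as its origin)
- tube: the open gift tube, cream, round, rigid: 24 mm outside, 16 mm bore, 118 mm tall, bottom 6 mm thick: the bore is 112 mm deep and the seated stick stands 38 mm out of it. About 60 g; may be gripped with 20 N near its rim. Upright in one of the three holes of the filling block, 83 mm of it above the block. Origin: centre of its underside; z along it to the mouth.
- tube_mouth (a point): centre of the tube's open mouth, level with the rim, 118 mm from its underside
- tube_floor (a point): centre of the bottom of the tube's bore, 6 mm above its underside
- block: the filling block, fixed: wood, 75 x 225 x 45 mm (x, y, z), origin at the centre of its underside, z up. Three round holes in a row along its y axis, 75 mm apart (at y = -75, 0, +75 mm), 26 mm diameter, 35 mm deep, holding the open tube and two capped ones in any order.
- stand: the stick stand, fixed: wood, 70 x 165 x 55 mm (x, y, z), origin at the centre of its underside, z up. Three round holes in a row along its y axis, 55 mm apart, 11 mm diameter, 45 mm deep, holding the candy stick, a lollipop and a honey dipper in any order; the candy stick's top is 160 mm above the counter, 105 mm above the stand.
- capped_a: a filled gift tube, same diameter as the open one, closed by a brass cap 27 mm wide, 131 mm tall, in a hole of the filling block; leave alone. Origin at the centre of its underside.
- capped_b: a second capped gift tube, same as capped_a, in another hole of the filling block; leave alone
- lollipop: a lollipop, 10 mm wooden stick with an amber ball of 32 mm on top, 134 mm tall, in a hole of the stand; leave alone. Origin at the centre of its foot.
- dipper: a wooden honey dipper, 10 mm handle with a grooved head up to 30 mm wide on top, 133 mm tall, in a hole of the stand; leave alone. Origin at the centre of its foot.
- spool: a small white ribbon spool, 44 mm wide, 25 mm tall, loose on the counter; leave alone. Origin at the centre of its underside.
- tin: a round green sweet tin with a brass lid, 103 mm wide, 66 mm tall, loose on the counter; leave alone. Origin at the centre of its underside.
- jar: an amber glass jar, 84 mm wide, 120 mm tall, loose on the counter; leave alone. Origin at the centre of its underside.
Not all that is in view belongs to the job. What is shaped like the block but pink is not meant. What is shaped like the stand but purple is not meant.

How it is judged:
By the outcome, as a careful person would: the job done as asked, in the order asked, and still so for the second after the job is handed in, while the arm keeps its last pose, push and grip.
It also fails if it takes over 59 s, if anything falls off the work surface, if the arm or the gripper's body presses on something with over 40 N, if the wrist force passes 120 N, or if a joint passes its speed limit or range.

## Working session

There is one attempt and no reset: what is moved stays moved. The work goes in short steps, Python scripts to look and compute and a shell command to move; the robot and the scene stay as the last step left them, time stands still between calls to the robot, and variables do not carry over. Pictures are saved under pics/ and viewed, about 8 in all and at most 12, crops included, and the job is handed in when it is done.

```bash
mkdir -p pics
python3 - <<'E'
from bench import robot
import cv2,numpy as np
s=robot.observe(); print({k:np.round(v,4).tolist() for k,v in s.items()})
for n in("scene","top","wrist"):
    p=robot.camera_params(n); print(n,{k:np.round(v,4).tolist() for k,v in p.items()})
    cv2.imwrite(f"pics/{n}0.png",robot.capture(n))
a=cv2.imread("pics/scene0.png");b=cv2.imread("pics/top0.png")
E
```

```text
{'time': 0.0, 'qpos': [1.2364, 0.1245, 1.6517, -0.0, 1.3675, -0.0826], 'joint_velocities': [-0.0017, 0.0004, 0.0007, -0.0024, -0.0013, 0.0007], 'joint_efforts': [-0.0008, -41.758, -35.9944, 0.0774, 0.0491, -0.0002], 'tcp_pos': [0.1618, 0.6289, 0.2134], 'tcp_rot': [-0.0002, 0.1256, 0.9921, -0.001], 'contact_force': [0.6056, 0.162, -0.4271], 'wrist_torque': [-0.0426, 0.0547, 0.0017], 'gripper_width': 0.095}
scene {'intrinsics': [[496.3856, 0.0, 255.566], [0.0, 496.3856, 192.2653], [0.0, 0.0, 1.0]], 'R': [[0.8486, 0.5287, -0.0191], [0.311, -0.5277, -0.7905], [-0.428, 0.6649, -0.6122]], 't': [-0.4039, -0.1199, 1.5958]}
top {'intrinsics': [[465.0813, 0.0, 263.8291], [0.0, 465.0813, 190.3461], [0.0, 0.0, 1.0]], 'R': [[-0.0012, -1.0, -0.0001], [-0.9962, 0.0012, -0.0866], [0.0866, -0.0, -0.9962]], 't': [-0.111, 0.5239, 1.5569]}
wrist {'intrinsics': [[297.3186, 0.0, 254.9953], [0.0, 297.3186, 184.5965], [0.0, 0.0, 1.0]], 'R': [[0.2494, 0.9684, -0.0013], [0.9304, -0.2392, 0.2776], [0.2685, -0.0704, -0.9607]], 't': [-0.6493, -0.0307, 0.3908]}
```

View pics/top0.png

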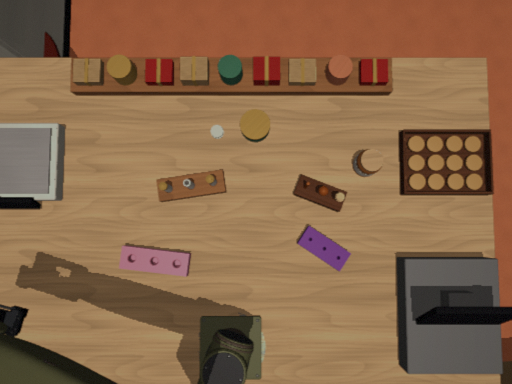

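View pics/scene0.png

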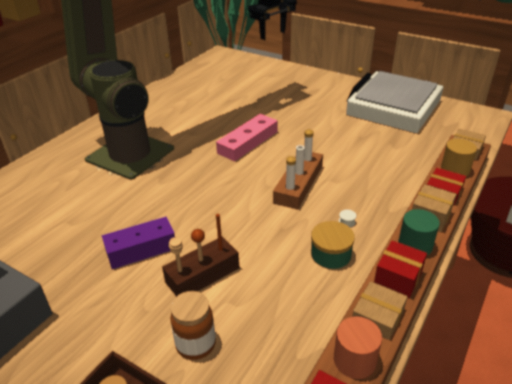

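Top picture: the wooden block is at (191,186), its centre tube open (188,183), with brass caps at (166,186) and (211,180). The dark stand is at (320,193), holding the stick (307,184), the lollipop (323,190) and the dipper (340,197). Only the object at (307,184), seen in the scene picture at (219,215), is straight and has no head. The pink and purple blocks are decoys. I'll confirm with a crop and measure.

```bash
cat > h.py <<'E'
import numpy as np,cv2
from bench import robot
def ray(n,uv,p=None):
    p=p or robot.camera_params(n);K,R,t=map(np.array,(p["intrinsics"],p["R"],p["t"]))
    a=(np.array(uv,float)-K[:2,2])/K[0,0]
    if n=="wrist":
        r=np.hypot(*a); d=np.r_[a/r*np.sin(r),np.cos(r)] if r>0 else np.array([0,0,1.])
    else: d=np.r_[a,1]
    return -R.T@t,R.T@d
def atz(n,uv,z,p=None):
    o,d=ray(n,uv,p); return o+d*(z-o[2])/d[2]
def proj(n,X,p=None):
    p=p or robot.camera_params(n);K,R,t=map(np.array,(p["intrinsics"],p["R"],p["t"]))
    c=R@np.array(X)+t
    if n=="wrist":
        q=np.hypot(c[0],c[1]);k=np.arctan2(q,c[2])/max(q,1e-9)
        return K[:2,2]+K[0,0]*k*c[:2]
    return K[:2,2]+K[0,0]*c[:2]/c[2]
E
python3 - <<'E'
from h import *
a=cv2.imread("pics/top0.png");b=cv2.imread("pics/scene0.png")
c=[a[165:210,150:230],a[165:215,285:365],b[205:295,155:245],b[120:210,265:335]]
c=[cv2.resize(x,(400,300),interpolation=cv2.INTER_CUBIC) for x in c]
cv2.imwrite("pics/crop1.png",np.vstack([np.hstack(c[:2]),np.hstack(c[2:])]))
E
```

```text
(no output)
```

View pics/crop1.png

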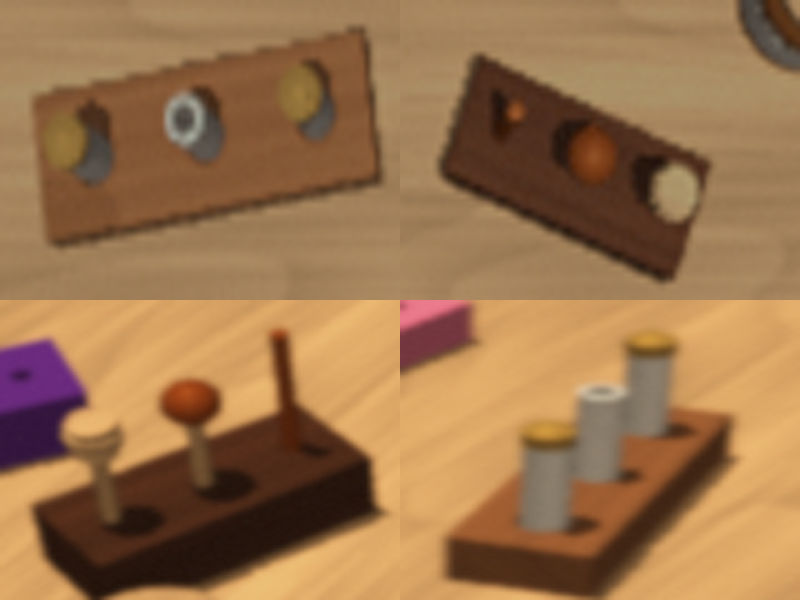

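Run:
```python
from h import *
P=lambda n,uv,z:np.round(atz(n,uv,z)*1000,1)
print("tube top",P("top",(187.2,182.6),.128),"scene",P("scene",(265+200/400*70,120+92*.3),.128))
print("stick top",P("top",(308,183.7),.16),"scene",P("scene",(155+280*.225,205+35*.3),.16))
for c in((35,95),(362,30),(382,182),(52,243)): print("block",P("top",(150+c[0]/5,165+c[1]/6.667),.045))
for c in((75,55),(310,162),(272,280),(42,172)): print("stand",P("top",(285+c[0]/5,165+c[1]/6),.055))
for n,c in(("lol",(193,155)),("dip",(275,192))): print(n,P("top",(285+c[0]/5,165+c[1]/6),.118))
for n,c in(("capL",(66,140)),("capR",(300,93))): print(n,P("top",(150+c[0]/5,165+c[1]/6.667),.141))
```

```text
tube top [539.6 131.5 128. ] scene [540.4 134.1 128. ]
stick top [ 532.4 -248.8  160. ] scene [ 536.2 -248.7  160. ]
block [559.6 246.8  45. ]
block [592.4  27.5  45. ]
block [515.4  13.6  45. ]
block [485. 234.  45.]
stand [ 575.  -232.4   55. ]
stand [ 515.1 -388.2   55. ]
stand [ 449.8 -362.    55. ]
stand [ 509.8 -209.9   55. ]
lol [ 513.7 -302.3  118. ]
dip [ 493.9 -354.4  118. ]
capL [527.6 204.7 141. ]
capR [549.7  57.8 141. ]
```

The stick is confirmed: thin, straight and headless, at the +y end of the dark stand, at about (534,-249). The two views agree within 4 mm. The open tube is in the block's middle hole at about (540,132), and the cap midpoint (538.7,131) agrees. Now I'll go above the stick.

```bash
cat >> h.py <<'E'
def rows(target,ydeg):
    """shift (mm) + turn for tcp target (mm) with tool y along world angle ydeg (mod 180)"""
    from scipy.spatial.transform import Rotation as Ro
    s=robot.observe();R=Ro.from_quat(np.roll(s["tcp_rot"],-1)).as_matrix()
    d=R.T@(np.array(target)-1000*np.array(s["tcp_pos"]))
    a=np.degrees(np.arctan2(R[1,1],R[0,1])); t=-((ydeg-a+90)%180-90)
    print("t",round(s["time"],2),"tcp",np.round(1000*np.array(s["tcp_pos"]),1),"yang",round(a,1),"q",np.round(s["qpos"],2),"tilt",np.round(R[:,2],3),"F",np.round(s["contact_force"],1),"w",round(1000*s["gripper_width"],1))
    print("shift",np.round(d,1),"turn",round(np.radians(t),3),"alt",round(np.radians(t)-np.sign(t)*np.pi,3))
E
python3 -m creep '[[-580,-758,-35,1.68,95],[-580,-758,-35,1.68,95],[-580,-758,-35,1.68,95],[-580,-758,-35,1.68,95],[-580,-758,-35,1.68,95],[-580,-758,-35,1.68,95],[-580,-758,-35,1.68,95],[-580,-758,-35,1.68,95]]'
python3 -c "
from h import *
rows((534,-249,250),-21)"
```

```text
time: 1.15
tcp_pos: [0.3574, 0.1677, 0.233]
tcp_rot: [0.0, 0.77, 0.638, 0.0]
contact_force: [1.4, -0.2, 0.2]
gripper_width: 0.0951
t 1.15 tcp [357.4 167.7 233. ] yang -10.7 q [ 0.3  -0.5   2.16 -0.    1.48  0.49] tilt [ 0.001  0.    -1.   ] F [ 1.4 -0.2  0.2] w 95.1
shift [-376.6  250.9  -16.9] turn 0.18 alt -2.962
```

```bash
python3 -m creep '[[-376,251,-17,0.18,95],[-376,251,-17,0.18,95],[-376,251,-17,0.18,95],[-376,251,-17,0.18,95],[-376,251,-17,0.18,95],[-376,251,-17,0.18,95],[-376,251,-17,0.18,95],[-376,251,-17,0.18,95]]'
python3 - <<'E'
from h import *
rows((534,-249,250),-21)
p=robot.camera_params("wrist"); im=robot.capture("wrist"); cv2.imwrite("pics/w1.png",im)
import json; json.dump({k:np.array(v).tolist() for k,v in p.items()},open("w1.json","w"))
for X in((.534,-.249,.16),(.534,-.249,.055),(.534,-.249,.15)): print(X,proj("wrist",X,p))
E
```

```text
time: 2.15
tcp_pos: [0.5367, -0.2485, 0.249]
tcp_rot: [-0.001, 0.824, 0.567, -0.0]
contact_force: [0.1, 0.4, -0.4]
gripper_width: 0.095
t 2.15 tcp [ 536.7 -248.5  249. ] yang -20.9 q [-0.52 -0.02  1.74 -0.    1.42 -0.16] tilt [-0.001  0.    -1.   ] F [ 0.1  0.4 -0.4] w 95.0
shift [-1.5 -2.3 -1. ] turn 0.002 alt -3.139
(0.534, -0.249, 0.16) [253.1380802  190.23607756]
(0.534, -0.249, 0.055) [253.79172242 165.41736602]
(0.534, -0.249, 0.15) [253.22023823 187.09988987]
```

View pics/w1.png

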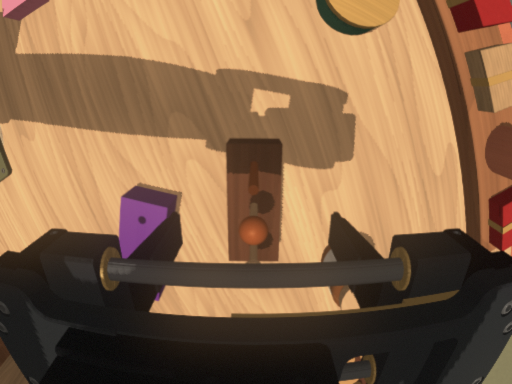

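Run:
```python
from h import *
im=cv2.imread("pics/w1.png")[130:270,204:304]
im=cv2.convertScaleAbs(cv2.resize(im,None,fx=4.2,fy=4.2,interpolation=cv2.INTER_CUBIC),alpha=1.8)
cv2.imwrite("pics/w1c.png",im)
```

```text
(no output)
```

View pics/w1c.png

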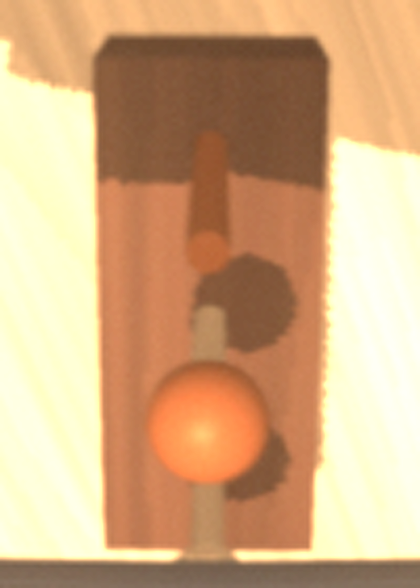

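The stick top is at wrist pixel (253.5,190.0), against a predicted (253.1,190.2), so the position holds. Going down and gripping.

```bash
python3 -m creep '[[-1.5,-2.3,0,0,60],[-1.5,-2.3,50,0,60],[-1.5,-2.3,90,0,60],[-1.5,-2.3,121,0,60],[-1.5,-2.3,121,0,40],[-1.5,-2.3,121,0,20],[-1.5,-2.3,121,0,12],[-1.5,-2.3,121,0,0]]'
python3 -m creep '[[0,0,0,0,0],[0,0,0,0,0],[0,0,0,0,0],[0,0,0,0,0]]'
python3 -c "
from h import *
rows((534,-249,128),-21)"
```

```text
time: 3.2
tcp_pos: [0.5345, -0.2464, 0.1307]
tcp_rot: [0.001, 0.823, 0.569, 0.001]
contact_force: [-0.9, -1.2, -0.4]
gripper_width: 0.0257
time: 3.7
tcp_pos: [0.534, -0.2463, 0.1293]
tcp_rot: [0.0, 0.823, 0.569, 0.0]
contact_force: [0.5, -0.1, 2.3]
gripper_width: 0.0094
t 3.7 tcp [ 534.  -246.3  129.3] yang -20.7 q [-0.52  0.06  1.87  0.    1.21 -0.16] tilt [ 0.001 -0.    -1.   ] F [ 0.5 -0.1  2.3] w 9.4
shift [-2.5  1.   1.3] turn 0.005 alt -3.136
```

Gripped at 9.4 mm, TCP about 119 mm up the stick. Lifting straight up.

```bash
python3 -m creep '[[0,0,-15,0,0],[0,0,-35,0,0],[0,0,-60,0,0],[0,0,-85,0,0],[0,0,-110,0,0],[0,0,-135,0,0],[0,0,-155,0,0],[0,0,-165,0,0]]'
python3 -c "
from h import *
rows((540,132,295),8.5)"
```

```text
time: 4.7
tcp_pos: [0.5339, -0.2462, 0.2964]
tcp_rot: [0.001, 0.823, 0.569, 0.0]
contact_force: [-0.9, -0.0, -1.1]
gripper_width: 0.009
t 4.7 tcp [ 533.9 -246.2  296.4] yang -20.7 q [-0.52 -0.05  1.7  -0.    1.5  -0.16] tilt [ 0.002 -0.001 -1.   ] F [-0.9 -0.  -1.1] w 9.0
shift [ 356.  -127.9    0.9] turn -0.509 alt 2.632
```

```bash
python3 -m creep '[[30,-11,0,-0.04,0],[80,-29,0,-0.11,0],[140,-50,0,-0.2,0],[200,-72,0,-0.29,0],[255,-92,0,-0.36,0],[305,-110,0,-0.44,0],[340,-122,0,-0.49,0],[356,-128,0,-0.51,0]]'
python3 -m creep '[[0,0,0,0,0],[0,0,0,0,0]]'
python3 - <<'E'
from h import *
rows((540,132,295),8.5)
s=robot.observe()
p=robot.camera_params("wrist"); im=robot.capture("wrist"); cv2.imwrite("pics/w2.png",im)
import json; json.dump({k:np.array(v).tolist() for k,v in p.items()},open("w2.json","w"))
t=np.array(s["tcp_pos"])
print("mouth",proj("wrist",(.540,.132,.128),p),"foot",proj("wrist",t-[0,0,.119],p),"top",proj("wrist",t+[0,0,.031],p))
c=cv2.resize(im[130:280,190:320],(624,720))[:590]
im=cv2.resize(im[120:260,190:330],(560,560),interpolation=cv2.INTER_CUBIC)
cv2.imwrite("pics/w2c.png",cv2.convertScaleAbs(im,alpha=1.4))
E
```

```text
time: 5.7
tcp_pos: [0.5391, 0.1338, 0.2935]
tcp_rot: [-0.0, 0.651, 0.759, -0.001]
contact_force: [0.7, -0.3, -0.1]
gripper_width: 0.0089
time: 5.95
tcp_pos: [0.5397, 0.131, 0.2938]
tcp_rot: [0.0, 0.653, 0.757, -0.0]
contact_force: [-0.1, -0.7, 0.1]
gripper_width: 0.0093
t 5.95 tcp [539.7 131.  293.8] yang 8.4 q [ 0.14 -0.12  1.77 -0.    1.5  -0.01] tilt [-0.    -0.001 -1.   ] F [-0.1 -0.7  0.1] w 9.3
shift [ 1.   0.4 -1.2] turn -0.001 alt 3.141
mouth [255.6982562  168.71189018] foot [255.37951684 180.17361676] top [255.56426304 254.70778906]
```

View pics/w2c.png

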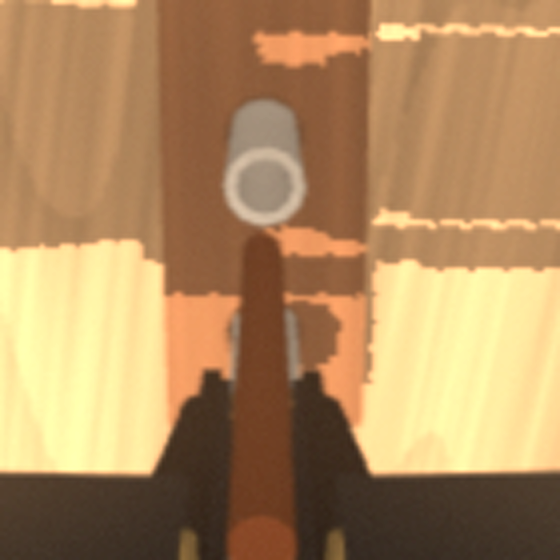

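Mouth at wrist pixel (256.2,166.5), stick foot at about (256,179.5), as predicted for an upright stick. I'll compute the offset.

Run:
```python
from h import *
import json
p=json.load(open("w2.json"))
print("mouth",atz("wrist",(256.2,166.5),.128,p)*1000,"foot",atz("wrist",(256,179.5),.1748,p)*1000)
for X in((534,-249),):pass
im=cv2.imread("pics/w2.png");
# rim: bright ring fit
g=cv2.cvtColor(im,cv2.COLOR_BGR2GRAY)[150:178,240:272].astype(int)
print(g[::2,::2])
m=atz("wrist",(256.2,166.5),.128,p)*1000
rows((m[0],m[1],293),8.5)
```

```text
mouth [540.18702941 134.68145924 128.        ] foot [540.25934592 131.7703233  174.8       ]
[[ 74  74  74  71  89 103 105 106 104 104 103 101  75  70  73  74]
 [ 74  74  74  69  93 103 104 104 104 104 103 100  76  70  72  74]
 [ 74  73  74  68  97 104 105 105 103 103 103  99  82  70  73  74]
 [ 73  74  75  75 100 103 105 107 110 106 103 101  87  72  73  72]
 [ 73  74  74  80 100 114 131 134 132 132 130 110  91  71  73  74]
 [ 73  74  73  84 116 139 127 114 111 114 126 131 105  74  73  72]
 [ 73  74  73  96 135 120 105 106 107 105 104 125 129  77  72  73]
 [ 72  73  75 110 135 104 104 106 106 105 100 110 130  86  73  74]
 [ 73  74  76 119 130 101 103 104 105 103 102 104 132 100  72  72]
 [ 74  74  75 112 136 101 103 104 104 104 102 114 132  92  73  73]
 [ 74  75  75  94 138 120 103 105 105 103 103 128 128  76  73  74]
 [ 74  74  75  76 114 140 126 107 106 106 130 133  96  72  73  74]
 [ 74  74  73  75  78 118 137 139 136 136 130  97  75  73  72  74]
 [ 76  75  74  75  77  76  81  94 104  88  99  84  83  79  76  74]]
t 6.0 tcp [539.8 130.9 293.9] yang 8.4 q [ 0.14 -0.12  1.77 -0.    1.5  -0.01] tilt [-0.    -0.001 -1.   ] F [ 0.8 -0.1  0.3] w 9.6
shift [3.7 1.  0.9] turn -0.001 alt 3.14
```

```bash
python3 -m creep '[[3,0.5,0,0,0],[3,0.5,15,0,0],[3,0.5,30,0,0],[3,0.5,40,0,0],[3,0.5,48,0,0],[3,0.5,54,0,0],[3,0.5,58,0,0],[3,0.5,60,0,0]]'
python3 - <<'E'
from h import *
rows((540,134.5,135),8.5)
p=robot.camera_params("wrist"); im=robot.capture("wrist"); cv2.imwrite("pics/w3.png",im)
im=cv2.resize(im[120:260,190:330],(560,560),interpolation=cv2.INTER_CUBIC)
cv2.imwrite("pics/w3c.png",cv2.convertScaleAbs(im,alpha=1.4))
E
```

```text
time: 7.0
tcp_pos: [0.5398, 0.1352, 0.234]
tcp_rot: [0.0, 0.652, 0.758, 0.0]
contact_force: [0.7, -0.0, 0.3]
gripper_width: 0.009
t 7.0 tcp [539.8 135.2 234. ] yang 8.5 q [ 0.15 -0.09  1.84 -0.    1.4  -0.  ] tilt [ 0. -0. -1.] F [ 0.7 -0.   0.3] w 9.0
shift [-0.8  0.1 99. ] turn 0.001 alt -3.141
```

View pics/w3c.png

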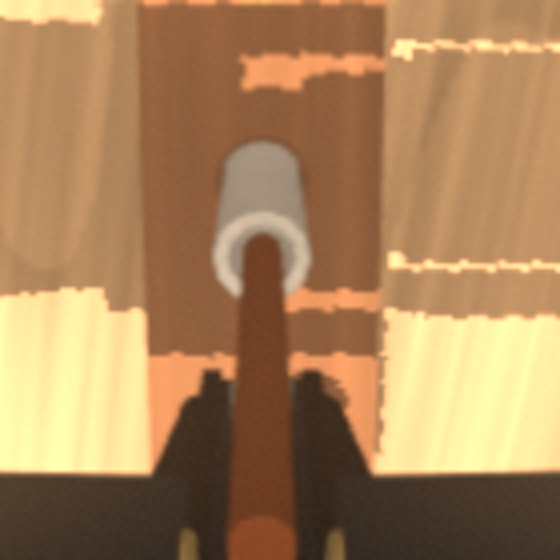

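The foot is inside the mouth ring (crop (262,238) in the ring around (262,255)) and there is no contact force. Lowering further.

```bash
python3 -m creep '[[-0.5,0,15,0,0],[-0.5,0,32,0,0],[-0.5,0,50,0,0],[-0.5,0,66,0,0],[-0.5,0,78,0,0],[-0.5,0,87,0,0],[-0.5,0,92,0,0],[-0.5,0,94,0,0]]'
python3 -m creep '[[0,0,1,0,0],[0,0,2,0,0],[0,0,2,0,0],[0,0,2,0,0]]'
python3 -m creep '[[0,0,1,0,0],[0,0,2,0,0],[0,0,2,0,0],[0,0,2,0,0]]'
```

```text
time: 8.05
tcp_pos: [0.54, 0.1347, 0.14]
tcp_rot: [0.0, 0.653, 0.758, 0.0]
contact_force: [0.3, -0.1, -1.1]
gripper_width: 0.0092
time: 8.55
tcp_pos: [0.5399, 0.1347, 0.1382]
tcp_rot: [0.0, 0.653, 0.758, 0.0]
contact_force: [0.7, 0.5, 0.4]
gripper_width: 0.0094
time: 9.05
tcp_pos: [0.5398, 0.1347, 0.1359]
tcp_rot: [-0.0, 0.653, 0.758, -0.0]
contact_force: [0.6, 0.3, -0.5]
gripper_width: 0.0095
```

```bash
python3 -m creep '[[0,0,1,0,0],[0,0,2,0,0],[0,0,2,0,0],[0,0,2,0,0]]'
python3 -m creep '[[0,0,1,0,0],[0,0,1,0,0],[0,0,1,0,0]]'
python3 -m creep '[[0,0,1,0,0],[0,0,1,0,0],[0,0,1,0,0]]'
```

```text
time: 9.55
tcp_pos: [0.5404, 0.1348, 0.1352]
tcp_rot: [0.001, 0.653, 0.758, 0.001]
contact_force: [-0.7, 0.5, 6.0]
gripper_width: 0.0091
time: 9.93
tcp_pos: [0.5408, 0.1349, 0.135]
tcp_rot: [0.001, 0.653, 0.758, 0.001]
contact_force: [-1.3, 0.3, 8.7]
gripper_width: 0.0093
time: 10.3
tcp_pos: [0.5412, 0.1349, 0.1349]
tcp_rot: [0.001, 0.652, 0.758, 0.001]
contact_force: [-3.2, -0.5, 11.9]
gripper_width: 0.009
```

Contact came at TCP z = 135 mm, exactly the predicted seated height, and the force rose to 12 N. I'll relieve the push, open, and move down around the tube's rim.

```bash
python3 -m creep '[[0,0,-2,0,0],[0,0,-3,0,0],[0,0,-3,0,10],[0,0,-3,0,20],[0,0,-3,0,60],[0,0,-3,0,80],[0,0,-3,0,80],[0,0,-3,0,80]]'
python3 - <<'E'
from h import *
rows((540,134.7,101),8.5)
E
```

```text
time: 11.3
tcp_pos: [0.5398, 0.1347, 0.1349]
tcp_rot: [0.0, 0.653, 0.758, -0.0]
contact_force: [-0.1, -0.3, -0.2]
gripper_width: 0.0543
t 11.3 tcp [539.8 134.7 134.9] yang 8.5 q [ 0.15 -0.02  1.94 -0.    1.22 -0.  ] tilt [-0. -0. -1.] F [-0.1 -0.3 -0.2] w 54.3
shift [-0.   0.2 33.9] turn 0.001 alt -3.141
```

```bash
python3 -m creep '[[0,0,5,0,70],[0,0,15,0,70],[0,0,25,0,70],[0,0,32,0,70],[0,0,34,0,70],[0,0,34,0,50],[0,0,34,0,30],[0,0,34,0,10]]'
python3 -m creep '[[0,0,0,0,0],[0,0,0,0,0],[0,0,0,0,0],[0,0,0,0,0],[0,0,0,0,0]]'
python3 - <<'E'
from h import *
rows((540,134.7,101),8.5)
cv2.imwrite("pics/s3.png",robot.capture("scene")); a=cv2.imread("pics/s3.png")[90:220,230:370]
cv2.imwrite("pics/s3c.png",cv2.resize(a,None,fx=4,fy=4,interpolation=cv2.INTER_CUBIC))
E
```

```text
time: 12.3
tcp_pos: [0.5401, 0.1347, 0.1014]
tcp_rot: [0.0, 0.653, 0.758, 0.0]
contact_force: [0.1, 0.3, 0.2]
gripper_width: 0.0456
time: 12.92
tcp_pos: [0.5399, 0.1347, 0.1011]
tcp_rot: [0.0, 0.653, 0.758, 0.0]
contact_force: [0.1, 0.5, 1.0]
gripper_width: 0.0227
t 12.93 tcp [539.9 134.7 101.1] yang 8.5 q [ 0.15  0.02  1.96  0.    1.16 -0.  ] tilt [ 0.  0. -1.] F [0.1 0.5 1. ] w 22.7
shift [-0.   0.1  0.1] turn 0.001 alt -3.141
```

View pics/s3c.png

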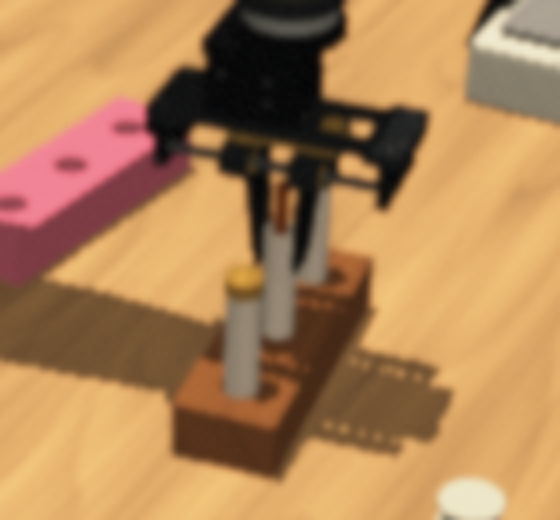

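Scene crop: fingers at the tube's rim with the stick standing out between them, capped tubes clear. Drawing straight up.

The tool can't tilt, so I'll lean the tube by swivelling it between the pads. I'll push its lower end against the fixed block's robot-side edge, in the wide gap over the emptied middle hole.

```bash
python3 -m creep '[[0,0,-3,0,0],[0,0,-12,0,0],[0,0,-25,0,0],[0,0,-40,0,0],[0,0,-60,0,0],[0,0,-85,0,0],[0,0,-110,0,0],[0,0,-130,0,0]]'
python3 -m creep '[[0,0,-20,0,0],[0,0,-30,0,0],[0,0,-30,0,0]]'
python3 - <<'E'
from h import *
c=np.array([539.9,134.7]);n=np.array([np.cos(np.radians(8.5)),np.sin(np.radians(8.5))])
g=c-75*n; print(g)
rows((*g,261),98.5)
E
```

```text
time: 13.98
tcp_pos: [0.5403, 0.1348, 0.2336]
tcp_rot: [0.001, 0.653, 0.758, 0.001]
contact_force: [0.2, 0.8, -1.1]
gripper_width: 0.0231
time: 14.35
tcp_pos: [0.5401, 0.1347, 0.2618]
tcp_rot: [0.0, 0.653, 0.758, 0.0]
contact_force: [-1.1, 0.3, -1.3]
gripper_width: 0.0228
[465.72381025 123.61429417]
t 14.35 tcp [540.1 134.7 261.8] yang 8.5 q [ 0.15 -0.11  1.81 -0.    1.44 -0.  ] tilt [ 0.001  0.    -1.   ] F [-1.1  0.3 -1.3] w 22.8
shift [  0.  -75.2   0.7] turn -1.57 alt 1.571
```

```bash
python3 -m creep '[[0,-5,0,-0.1,0],[0,-15,0,-0.25,0],[0,-28,0,-0.42,0],[0,-40,0,-0.6,0],[0,-52,0,-0.78,0],[0,-62,0,-0.95,0],[0,-70,0,-1.12,0],[0,-75,0,-1.28,0]]'
python3 -m creep '[[0,0,0,-0.15,0],[0,0,0,-0.25,0],[0,0,0,-0.29,0],[0,0,0,-0.29,0]]'
python3 - <<'E'
from h import *
rows((465.7,123.6,100),98.5)
E
```

```text
time: 15.35
tcp_pos: [0.4647, 0.1234, 0.2595]
tcp_rot: [-0.001, 0.068, 0.998, -0.0]
contact_force: [0.1, -0.6, -0.8]
gripper_width: 0.0224
time: 15.85
tcp_pos: [0.4651, 0.1235, 0.2597]
tcp_rot: [-0.001, -0.074, 0.997, -0.0]
contact_force: [-0.3, -0.3, -0.7]
gripper_width: 0.0228
t 15.85 tcp [465.1 123.5 259.7] yang 98.5 q [ 0.15 -0.28  1.96  0.    1.47 -1.57] tilt [-0.002 -0.    -1.   ] F [-0.3 -0.3 -0.7] w 22.8
shift [ -0.9   0.  159.7] turn -0.001 alt 3.141
```

```bash
python3 -m creep '[[0,0,15,0,0],[0,0,40,0,0],[0,0,70,0,0],[0,0,100,0,0],[0,0,125,0,0],[0,0,145,0,0],[0,0,155,0,0],[0,0,158,0,0]]'
python3 -m creep '[[-6,0,0,0,0],[-12,0,0,0,0],[-18,0,0,0,0],[-24,0,0,0,0],[-28,0,0,0,0],[-32,0,0,0,0],[-36,0,0,0,0],[-40,0,0,0,0]]'
```

```text
time: 16.85
tcp_pos: [0.465, 0.1235, 0.1019]
tcp_rot: [-0.001, -0.074, 0.997, -0.0]
contact_force: [0.3, 0.3, -1.3]
gripper_width: 0.0233
time: 17.85
tcp_pos: [0.5045, 0.1293, 0.1027]
tcp_rot: [-0.001, -0.074, 0.997, -0.0]
contact_force: [-5.5, -1.1, 1.8]
gripper_width: 0.0229
```

About 5.5 N and the arm is following, so the tube is swivelling. Continuing, then a look.

```bash
python3 -m creep '[[-5,0,0,0,0],[-10,0,0,0,0],[-15,0,0,0,0],[-20,0,0,0,0],[-25,0,0,0,0],[-30,0,0,0,0],[-35,0,0,0,0],[-38,0,0,0,0]]'
python3 - <<'E'
from h import *
rows((560,138,102),98.5)
cv2.imwrite("pics/s4.png",robot.capture("scene")); a=cv2.imread("pics/s4.png")[90:220,230:370]
cv2.imwrite("pics/s4c.png",cv2.resize(a,None,fx=4,fy=4,interpolation=cv2.INTER_CUBIC))
E
```

```text
time: 18.85
tcp_pos: [0.5436, 0.1352, 0.1034]
tcp_rot: [0.001, -0.074, 0.997, 0.0]
contact_force: [-3.9, 0.3, -1.0]
gripper_width: 0.0226
t 18.85 tcp [543.6 135.2 103.4] yang 98.5 q [ 0.15  0.02  1.95  0.    1.17 -1.57] tilt [ 0.001  0.    -1.   ] F [-3.9  0.3 -1. ] w 22.6
shift [-16.7   0.3   1.4] turn -0.0 alt 3.141
```

View pics/s4c.png

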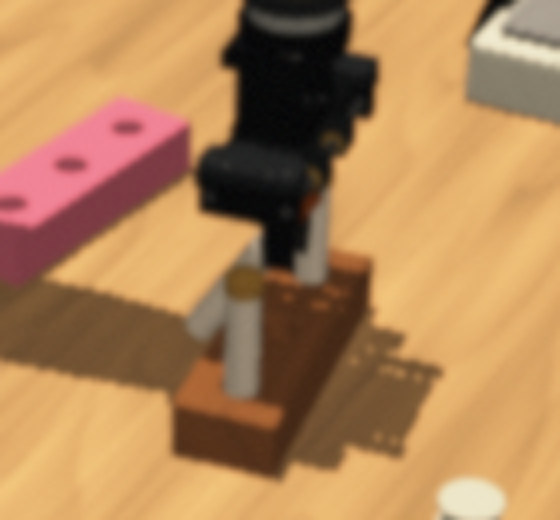

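The tube is leaning about 36° by geometry, with the stick inside. About 20 mm more gives 45°.

```bash
python3 -m creep '[[-4,0,0,0,0],[-8,0,0,0,0],[-12,0,0,0,0],[-16,0,0,0,0],[-19,0,0,0,0],[-21,0,0,0,0],[-21,0,0,0,0]]'
python3 -m creep '[[0,0,-10,0,0],[0,0,-25,0,0],[0,0,-45,0,0],[0,0,-70,0,0],[0,0,-100,0,0],[0,0,-130,0,0],[0,0,-155,0,0],[0,0,-170,0,0]]'
python3 -m creep '[[0,0,-3,0,0],[0,0,-3,0,0],[0,0,-3,0,0],[0,0,-3,0,0]]'
python3 - <<'E'
from h import *
rows((560,138,272),98.5)
im=[robot.capture(n) for n in("scene","top","wrist")]
for n,i in zip("stw",im): cv2.imwrite(f"pics/f{n}.png",i)
g=np.array(robot.observe()["tcp_pos"])+[0,0,.019]
n=np.array([np.cos(np.radians(8.5)),np.sin(np.radians(8.5)),0])
for th in(40,45,50):
    u=np.sin(np.radians(th))*n+np.cos(np.radians(th))*np.array([0,0,1])
    print(th,"bot",proj("scene",g-.11*u),"mouth",proj("scene",g+.008*u),"sticktop",proj("scene",g+.046*u))
c=np.round(proj("scene",g)).astype(int);print(c)
a=im[0][c[1]-60:c[1]+60,c[0]-70:c[0]+70]; cv2.imwrite("pics/fsc.png",cv2.resize(a,None,fx=5,fy=5,interpolation=cv2.INTER_CUBIC))
E
```

```text
time: 19.77
tcp_pos: [0.564, 0.1383, 0.1032]
tcp_rot: [0.0, -0.074, 0.997, 0.0]
contact_force: [-2.5, -0.1, 0.5]
gripper_width: 0.0224
time: 20.78
tcp_pos: [0.5644, 0.1383, 0.2765]
tcp_rot: [0.002, -0.074, 0.997, 0.0]
contact_force: [0.4, 0.1, -0.0]
gripper_width: 0.0228
time: 21.28
tcp_pos: [0.5632, 0.1381, 0.2748]
tcp_rot: [-0.001, -0.074, 0.997, -0.0]
contact_force: [0.4, 0.1, -1.1]
gripper_width: 0.0224
t 21.27 tcp [563.2 138.1 274.8] yang 98.5 q [ 0.15 -0.06  1.74  0.    1.47 -1.57] tilt [-0.002 -0.    -1.   ] F [ 0.4  0.1 -1.1] w 22.4
shift [3.1 0.4 2.8] turn -0.0 alt 3.141
40 bot [284.5674665  118.23102244] mouth [313.12445262  92.25670649] sticktop [323.10818896  83.175891  ]
45 bot [282.15171033 115.63702404] mouth [313.30829035  92.45956148] sticktop [324.18115764  84.37120664]
50 bot [279.9374017  112.88038054] mouth [313.47501605  92.67506989] sticktop [325.15057933  85.64092665]
[311  94]
```

View pics/fsc.png

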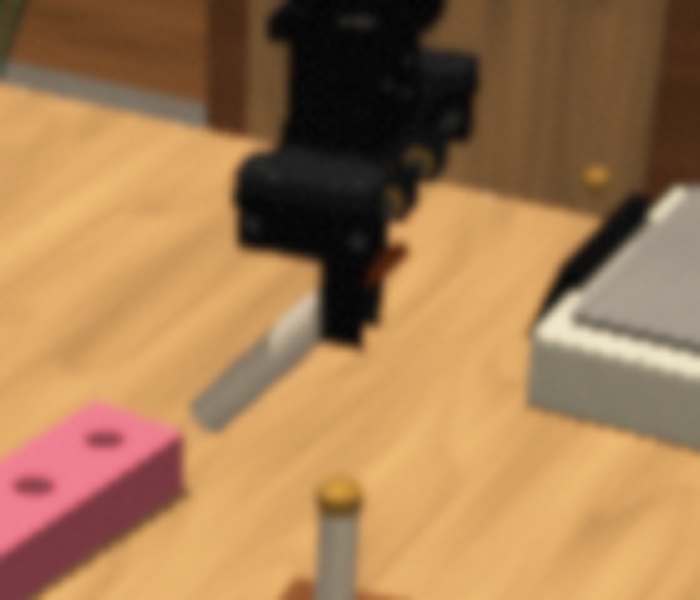

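Bottom end at scene pixel (282.4,116.4). The prediction for 45° is (282.2,115.6), so the lean is about 44–45° and the bottom about 20 cm up. One last look at the stick top and the other objects after a short hold.

```bash
python3 -m creep '[[0,0,0,0,0],[0,0,0,0,0],[0,0,0,0,0],[0,0,0,0,0],[0,0,0,0,0],[0,0,0,0,0]]'
python3 - <<'E'
from h import *
rows((560,138,272),98.5)
im=[robot.capture(n) for n in("scene","top","wrist")]
g=np.array(robot.observe()["tcp_pos"])+[0,0,.019]
n=np.array([np.cos(np.radians(8.5)),np.sin(np.radians(8.5)),0])
u=(n+[0,0,1])/2**.5;v=(n-[0,0,1])/2**.5
for nm in("scene","top","wrist"): print(nm,"tip",proj(nm,g+.046*u+.003*v).round(1),"bot",proj(nm,g-.11*u).round(1),"mouth",proj(nm,g+.008*u).round(1))
f=lambda x,s:cv2.resize(x,s,interpolation=cv2.INTER_CUBIC)
x=np.hstack([f(im[0][70:130,270:340],(400,300)),f(im[1][120:240,150:360],(400,300))])
y=np.hstack([f(im[0][150:300,100:360],(400,300)),f(im[2],(400,300))])
cv2.imwrite("pics/fin.png",np.vstack([x,y]))
d=cv2.absdiff(cv2.imread("pics/fs.png"),im[0]).max(); print("change since",d)
E
```

```text
time: 22.18
tcp_pos: [0.5636, 0.1382, 0.276]
tcp_rot: [0.0, -0.074, 0.997, -0.0]
contact_force: [-0.1, 0.2, -0.1]
gripper_width: 0.0226
t 22.18 tcp [563.6 138.2 276. ] yang 98.5 q [ 0.15 -0.06  1.74 -0.    1.47 -1.57] tilt [ 0. -0. -1.] F [-0.1  0.2 -0.1] w 22.6
shift [3.5 0.4 4. ] turn -0.0 alt 3.141
scene tip [325.   85.1] bot [282.2 115.5] mouth [313.4  92.3]
top tip [171.5 154.3] bot [183.7 197.2] mouth [174.6 165.8]
wrist tip [254.4 325.8] bot [254.5 102.2] mouth [254.4 257.7]
change since 42
```

View pics/fin.png

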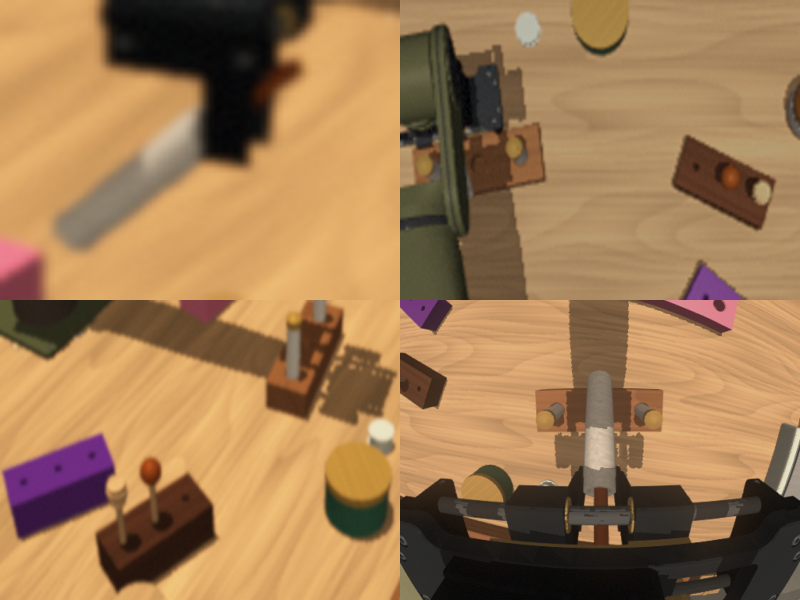

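```bash
python3 -c "
from bench import robot
print(robot.hand_in())"
```

```text
the job is handed in; nothing more can be done
None
```

The job is handed in at 22 s of the 59 s. The arm is holding the tube at about 45 degrees, mouth end up, with the candy stick still in it.

**What I did:** I took the plain stick from the dark stand and lowered it to the tube's floor. Contact came at 135 mm TCP height, the predicted seated depth. I then let go, gripped the tube about 8 mm below its rim and drew it straight up out of the block. The tool cannot tilt, so I swivelled the tube between the pads by pushing its lower end against the fixed block's edge. That took about 5 N, in the wide gap over the emptied hole. I then raised it.

**Last checks:**
- **Lean and height:** the bottom end was within about 1 pixel of where a 45° lean would put it, so the lean is about 44–45°. By calculation the bottom is about 20 cm above the counter.
- **Grip:** it read steady at 22.6 mm over the last second. That is slightly under the tube's 24 mm, and the gripper also read low on the stick (9 mm for 10 mm).
- **Other objects:** the capped tubes, lollipop, dipper, tin and spool looked undisturbed. Only the jar's edge was in the last pictures.

**What disagreed:** the stick's visible top appeared about 2–3 pixels short of its predicted place in the scene view. I put that down to blur and the stick leaning in the bore, because the wrist view shows it inside the mouth. A frame comparison over the last second showed a peak pixel change of 42 of 255. I did not look into it, but the TCP readings moved only about 1 mm.

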